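# Pop the sensor puck from its gym charging cradle and stop it with the other finger

### The job

With a fingertip, push the yellow tab of the black guard all the way back to uncover the orange eject key. Then press the key right down with one finger while the other finger stands in the chute and stops the blue puck as it springs out, so that it stays standing flat on the chute and does not slide away; do not pinch or lift it, and leave the other things on the shelf alone. The program finishes while still holding: one finger keeping the key down, the other keeping the popped puck stopped against the push of its spring.

Things in the scene. Friction and masses are not known exactly. Their poses are not given: they have to be found in the camera images.
- cradle: grey and white charging cradle, 200 mm long (its x), 130 mm wide (y), fixed to the shelf. Origin: centre of its underside; -x end = open end of the chute, roughly facing the robot; +y to the left seen from the robot; z up. All places are (x, y, z) mm in this frame. Behind the key a white block (x 4 to 100, y 4 to 64, top z = 55, strips to z = 61) takes the guard when slid back.
- chute_stop (a point): point (-27, -30, 30) on the chute floor abreast of the key's middle, 63 mm from it in y: a finger here stops the puck. Chute: slippery flat floor at z = 30 along x, on the line y = -30, 42 mm between side walls only 6 mm high (tops z = 36), open at x = -100 with a drop. To stop the puck the fingertip must be below z = 50; above z = 37 it clears the walls. Axes as the cradle's.
- catch (a point): middle of the puck's seat front at (5, -30, 30). An orange catch 7 mm high, joined to the key, holds the puck here; a sprung steel plunger behind pushes it to -x with 2.6 N, falling to 1 N over its 40 mm stroke. Key 7 mm down: the catch sinks and the puck shoots out in about 0.1 s and off the open end unless a finger already stands in the chute. White spring housing at x 70 to 100, top z = 56.
- puck_center (a point): centre of the blue sensor puck, an upright disc 40 mm in diameter, 24 mm high (top at z = 54), about 80 g, slippery, loose. Seated at (25, -30, 42); it should stop 8 to 45 mm out of its seat, where the plunger still pushes it. z up.
- puck: the same blue puck; origin at the centre of its underside
- key: orange eject key, 44 mm (cradle x) by 34 mm (y); origin: centre of its top, at (-27, 33, 52) when up. It moves straight down 10 mm to a stop (z = 42) against a spring, 2 N at the start and 6 N at the stop, and comes up by itself when let go. Axes as the cradle's.
- guard_tab (a point): middle of the top edge of the yellow upright tab on the guard: 6 mm thick (cradle x), 36 mm wide (y), 22 mm high above the guard plate; top at (-27 + guard travel, 34, 81.5). The black plate (85 by 44 mm, top at z = 59.5) covers the key. Axes as the cradle's.
- guard (a joint): travel of the guard in m along the cradle's +x (away from the open end of the chute): starts near 0 (key covered), stop at 0.060 (key clear); stiff, slides with about 1.5 N and stays where it is left. Pushed fully back, its front edge is 10 mm behind the rear edge of the key
- shaker: green shaker with black cap, loose, 88 mm in diameter, 192 mm high, origin under its centre; leave alone
- kettlebell: small red vinyl kettlebell, loose, 110 mm in diameter, 142 mm high, origin under its centre; leave alone
- collar0: red plastic bar collar lying flat, loose, 84 mm in diameter, 30 mm high; leave alone
- collar1: second red collar, the same; leave alone
- grip_trainer: grey V-shaped grip trainer lying flat, loose, about 145 mm by 95 mm, 24 mm high; leave alone
- flask: steel flask, loose, 68 mm in diameter, 200 mm high, origin under its centre; leave alone
Mind the look-alikes: they are no part of the job. Leave any purple or turquoise look-alike of the cradle alone.

How it is judged:
By the outcome, as a careful person would: the job done as asked, in the order asked, and still so for the second after the job is handed in, while the arm keeps its last pose, push and grip.
It also fails if it takes over 38 s, if anything falls off the work surface, if the arm or the gripper's body presses on something with over 40 N, if the wrist force passes 120 N, or if a joint passes its speed limit or range.

### The arm

A 6-joint arm with a two-finger parallel gripper is mounted at the origin on the work surface. World frame = base frame: x ahead of the robot, y to its left, z up, the work surface at z = 0. Lengths are in mm, angles in rad, forces in N, time in s.
With the tool pointing down it reaches from about 350 to 975 mm from the base axis. Payload 7.1 kg.
Tool frame: the origin (TCP) lies at the very end of the fingers, on their centre line; the grasp point (between the pads) lies 19 mm behind it; z points along the fingers, y is the line along which they close (so a half turn about z gives the same grasp; the last joint's range is limited). The gripper opens to 88 mm and grips with 3 to 60 N. Pads are 20 mm wide; open, the fingers measure 115 mm over their backs; the gripper's body (75 mm by 178 mm) begins 61 mm behind the grasp point.
Start: joints at [-1.304, 0.423, 1.63, -0, 1.089, -0.019], TCP at [176.221, -599.626, 222.675] pointing down, gripper open.
Joint ranges: [-3, 3], [-0.9, 2.11], [0.09, 2.58], [-1.31, 4.45], [0.11, 2.69], [-2.54, 2.54]. Speed limits (rad/s): [2.39, 2.39, 3.01, 3.14, 3.14, 3.14].

### API

Orientations are given as a rotation vector (axis times angle).
In Python, from workcell import sensors, imaging, close_job gives the robot as it stands. The module is installed in compiled form; this text tells all that it offers.
- The arm moves only by the tool servo_tool, never from a script. Its argument "steps" is a list of rows, each a list of 3 entries, a list of its own where there are three numbers: the shift along the world's x, y, z in m, then the turn, a rotation vector about the world's x, y, z in degrees, then the opening, from -1 (shut) to 1 (fully open). A call has exactly 8 rows; each row shifts and turns the commanded pose from where the row before left it; what a row does not reach is not made up. A row lasts 1/12 s, in which the tool goes at most 41.7 mm and 7.16 degrees, less where a joint would pass 70% of its speed; a pose out of reach is approached as far as the arm can. A call is refused whole if a number of a shift passes 0.0417 or a number of a turn 7.16, either way. A call with a gripper value outside its range is refused whole. The fingers move at their own pace and stop on an object; the grip force is fixed at half the most. Time passes only in rows, so rows that do not move let the fingers close, or fill a call up. It gives the time, the measured TCP pose, the force, the opening and the grip force at its end, in the units of the state.
- sensors.get_obs(): the state, without advancing time (a new reading comes with each control period).
- imaging.get_image(name): name is "scene" or "top" or "wrist"; returns a dict with "color" (480x640x3 uint8, blue, green, red), "range_z" (480x640 float32, mm along the optical axis (not along the pixel's ray), 0 where there is no reading), "vertical_fov" (degrees; the focal length in pixels is half the picture's height over the tangent of half this angle, whatever the lens; pixels are square), "cx", "cy" (the principal point, pixels), "k1" (the pictures are not rectified: a ray, as slopes to the right and down, at radius r is drawn at 1 + k1 r^2 times it, then the intrinsics apply), "rvec" (rotation vector, rad) and "tvec" (3), from world to camera coordinates, as OpenCV has them; the wrist camera has in their place "tool_from_camera" (4x4, takes a point from camera to tool coordinates, whose origin is the TCP and whose axes are the flange's). Camera axes: x right, y down, z forward; pixel columns grow to the right and rows downward; lengths in mm; the calibration is good to about 2 mm. A picture is of the moment at which its call begins: read the wrist's pose just before it.
- close_job(): hands the job in; it is judged then, once.
The state is a dict: "t": time; "qpos": joint angles; "qvel": joint speeds; "joint_torque": joint torques, N m; "ee_pos": TCP position; "orientation": TCP orientation; "ft_force": force on the tool from outside, world axes, zero at the start; "moment": the same for the moment, N m; "width": finger opening in mm; "grasp_force": force on a finger pad.
Only numpy, scipy, OpenCV 4.12 (cv2) and the standard library are available. Lean on these libraries where they do the work, as an engineer would, in place of code of your own. Each camera call takes 0.05 s, during which the arm holds its last target. There are 200 camera calls.

## Working session

There is one attempt and no reset: what is moved stays moved. The work goes in short steps, Python scripts to look and compute and a tool call to move; the robot and the scene stay as the last step left them, time stands still between calls to the robot, and variables do not carry over. Pictures are saved under pics/ and viewed, at most 10 in all, crops included, and the job is handed in when it is done.

Besides the shell and the picture viewer there is one more tool, called after "Call:" by a JSON object that holds its "method" and its "body". servo_tool: Moves the arm, as the interface text tells. Its arguments: {"type":"object","properties":{"steps":{"type":"array"}},"required":["steps"]}

```bash
mkdir -p pics
cat > h.py <<'E'
import numpy as np, cv2, pickle
from scipy.spatial.transform import Rotation as R
from workcell import sensors, imaging
def grab(name, tag):
    o=sensors.get_obs(); im=imaging.get_image(name)
    im['obs']=o; pickle.dump(im,open(f'{tag}.pkl','wb')); cv2.imwrite(f'pics/{tag}.png',im['color']); return im
def load(tag): return pickle.load(open(f'{tag}.pkl','rb'))
def cam(im):
    f=240/np.tan(np.radians(im['vertical_fov'])/2)
    if 'rvec' in im and im.get('rvec') is not None:
        Rc=R.from_rotvec(np.ravel(im['rvec'])).as_matrix(); t=np.ravel(im['tvec']); return f,Rc.T,-Rc.T@t
    T=np.array(im['tool_from_camera']); o=im['obs']; Rt=R.from_rotvec(o['orientation']).as_matrix()
    return f,Rt@T[:3,:3],Rt@T[:3,3]+np.array(o['ee_pos'])
def ray(im,u,v):
    f,Rw,c=cam(im); d=np.array([(u-im['cx'])/f,(v-im['cy'])/f]); s=d.copy()
    for _ in range(20): s=d/(1+im['k1']*(s@s))
    return Rw@np.array([s[0],s[1],1]),c
def pix(im,u,v,z=None):
    r,c=ray(im,u,v)
    if z is not None: return c+r*(z-c[2])/r[2]
    w=im['range_z'][int(v)-1:int(v)+2,int(u)-1:int(u)+2]; w=w[w>0]
    return c+r*np.median(w)
def proj(im,p):
    f,Rw,c=cam(im); q=Rw.T@(np.array(p)-c); s=q[:2]/q[2]; s=s*(1+im['k1']*(s@s)); return s*f+[im['cx'],im['cy']]
E
python3 - <<'E'
from h import *
a=grab('scene','s1');b=grab('top','t1');print(a['obs'])
for i in(a,b):print({k:v for k,v in i.items() if k not in('color','range_z','obs')})
E
```

```text
{'t': 0.0, 'qpos': array([-1.30398596e+00,  4.23844834e-01,  1.63064104e+00, -4.60315047e-05,
        1.08859248e+00, -1.89812133e-02]), 'qvel': array([ 9.19846891e-06,  3.73355750e-04,  7.80594603e-04, -5.88901215e-04,
        1.01882011e-03,  3.71348037e-04]), 'joint_torque': array([ 2.57902080e-03, -5.44614029e+01, -2.73664767e+01,  6.45595347e-02,
        2.27769365e-02, -1.33560238e-04]), 'ee_pos': array([ 176.08263864, -599.13252616,  221.91843388]), 'orientation': array([-3.10811369e+00, -4.47218144e-01,  3.51823872e-04]), 'ft_force': array([ 0.38037748, -0.99253478,  0.12027873]), 'moment': array([ 0.00645836, -0.06432116,  0.0298973 ]), 'grasp_force': 0.0, 'width': 88.01397167600926}
{'vertical_fov': 57.69698626757653, 'cx': 321.9519614677672, 'cy': 234.06439985859924, 'k1': -0.040756798655235765, 'rvec': array([ 1.57188049,  1.98492593, -0.81009298]), 'tvec': array([ 121.50317812, -276.98102012, 1315.2599353 ])}
{'vertical_fov': 51.471294739064575, 'cx': 324.61352601805646, 'cy': 238.9464881305975, 'k1': -0.018100093796801674, 'rvec': array([ 2.20093201, -2.17773859,  0.04157205]), 'tvec': array([  10.97140706,  479.79568264, 1318.67409488])}
```

View pics/s1.png

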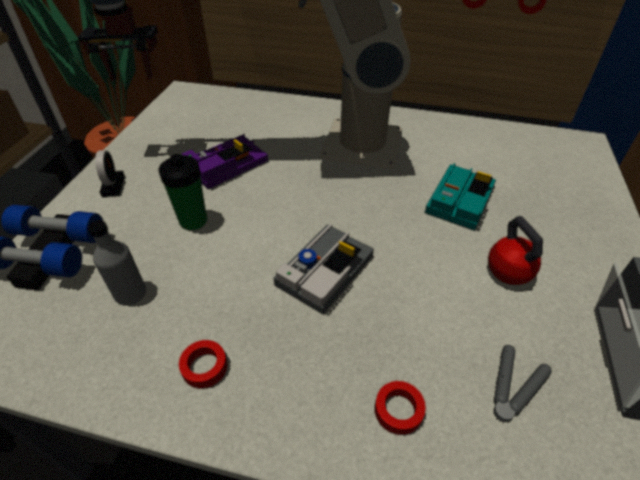

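View pics/t1.png

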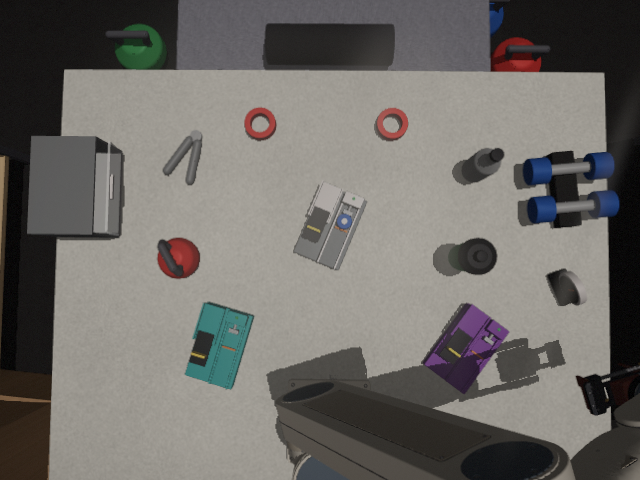

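Candidates for the cradle: the grey/white one at top (330,225) / scene (325,265), turquoise at top (220,345), and purple at top (465,345). The grey/white one has the blue puck, so I choose that and check it in a crop.

Run:
```python
from h import *
b=load('t1')
c=b['color'][172:282,280:380]; cv2.imwrite('pics/c1.png',cv2.resize(c,None,fx=5.4,fy=5.4,interpolation=cv2.INTER_CUBIC))
```

```text
(no output)
```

View pics/c1.png

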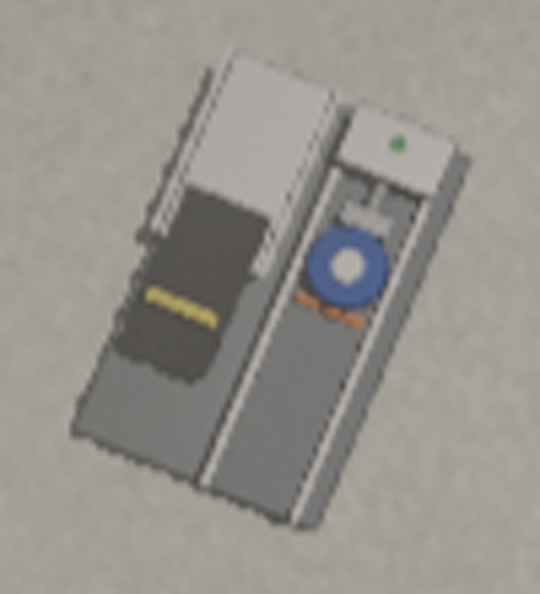

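The crop shows the grey cradle: puck at (347,267), yellow tab at (181,307), orange catch at (330,308), chute open end at lower right (205,487)–(296,522). Next I fit the pose from these.

```bash
cat >> h.py <<'E'
from scipy.optimize import least_squares
def fitpose(L,P):
    W=np.array(L,float)
    def pose(q): 
        c,s=np.cos(q[2]),np.sin(q[2]); return np.c_[q[0]+c*W[:,0]-s*W[:,1], q[1]+s*W[:,0]+c*W[:,1]]
    r=least_squares(lambda q:(pose(q)-np.array(P)[:,:2]).ravel(),[600,0,0],loss='soft_l1',f_scale=2)
    return r.x,(pose(r.x)-np.array(P)[:,:2])
E
python3 - <<'E'
from h import *
b=load('t1')
pts=[((347,267),(25,-30,54)),((181,307),(-27,34,81.5)),((296,522),(-100,-52,36)),((205,487),(-100,-8,36)),((235,55),(100,64,61)),((340,97),(100,4,61))]
I=[(280+(x+.5)/5.4-.5,172+(y+.5)/5.4-.5) for (x,y),_ in pts]
P=[pix(b,u,v,l[2]) for (u,v),(_,l) in zip(I,pts)]
q,e=fitpose([l[:2] for _,l in pts],P); print(q,np.degrees(q[2]));print(e.round(1))
print([pix(b,*i).round(0) for i in I])
print(R.from_rotvec(sensors.get_obs()['orientation']).as_matrix().round(3))
E
```

```text
[512.9681561    2.47014559 -12.9549591 ] -742.2644803898804
[[ 0.2 -0.9]
 [-1.7 -0.5]
 [-1.2  3. ]
 [-1.  -0.6]
 [ 4.3  2.9]
 [ 1.4 -2.1]]
[array([524., -34.,  56.]), array([503.,  45.,  81.]), array([402., -11.,  30.]), array([418.,  34.,  19.]), array([627.,  21.,  55.]), array([607., -30.,  54.])]
[[ 0.959  0.282 -0.   ]
 [ 0.282 -0.959  0.001]
 [-0.    -0.001 -1.   ]]
```

The fit gives cradle origin ≈(513, 2.5), yaw ≈-22.3°, with residuals of 4 mm or less and heights that agree. One tool attitude serves for the whole job: fingers along cradle y, opening about 50 mm, so the finger centres are 63 mm apart. I'm moving above it.

Call:
{"method": "servo_tool", "body": {"steps": [[[0.0122, 0.0259, 0.0035], [0, 0, -1.6], 0.125], [[0.0122, 0.0259, 0.0035], [0, 0, -1.6], 0.125], [[0.0122, 0.0259, 0.0035], [0, 0, -1.6], 0.125], [[0.0122, 0.0259, 0.0035], [0, 0, -1.6], 0.125], [[0.0122, 0.0259, 0.0035], [0, 0, -1.6], 0.125], [[0.0122, 0.0259, 0.0035], [0, 0, -1.6], 0.125], [[0.0122, 0.0259, 0.0035], [0, 0, -1.6], 0.125], [[0.0122, 0.0259, 0.0035], [0, 0, -1.6], 0.125]]}}

```text
t: 0.77
ee_pos: [274.0, -390.9, 250.6]
orientation: [-3.14, -0.095, 0.0]
ft_force: [0.8, 0.5, 0.1]
width: 49.7
grasp_force: 0.0
```

Call:
{"method": "servo_tool", "body": {"steps": [[[0.0122, 0.0259, 0], [0, 0, -1.6], 0.125], [[0.0122, 0.0259, 0], [0, 0, -1.6], 0.125], [[0.0122, 0.0259, 0], [0, 0, -1.6], 0.125], [[0.0122, 0.0259, 0], [0, 0, -1.6], 0.125], [[0.0122, 0.0259, 0], [0, 0, -1.6], 0.125], [[0.0122, 0.0259, 0], [0, 0, -1.6], 0.125], [[0.0122, 0.0259, 0], [0, 0, -1.6], 0.125], [[0.0122, 0.0259, 0], [0, 0, -1.6], 0.125]]}}

```text
t: 1.43
ee_pos: [371.6, -183.8, 250.6]
orientation: [-3.131, 0.255, 0.0]
ft_force: [1.1, -0.9, -0.1]
width: 49.3
grasp_force: 0.0
```

Call:
{"method": "servo_tool", "body": {"steps": [[[0.0122, 0.0259, 0], [0, 0, -1.6], 0.125], [[0.0122, 0.0259, 0], [0, 0, -1.6], 0.125], [[0.0122, 0.0259, 0], [0, 0, -1.6], 0.125], [[0.0122, 0.0259, 0], [0, 0, -1.6], 0.125], [[0.0122, 0.0259, 0], [0, 0, -1.6], 0.125], [[0.0122, 0.0259, 0], [0, 0, -1.6], 0.125], [[0.0122, 0.0259, 0], [0, 0, -1.6], 0.125], [[0, 0, 0], [0, 0, 0], 0.125]]}}

```text
t: 2.1
ee_pos: [458.5, -0.7, 250.7]
orientation: [-3.091, 0.554, -0.001]
ft_force: [-0.1, -0.1, -0.7]
width: 49.5
grasp_force: 0.0
```

Run:
```python
from h import *
w=grab('wrist','w1');o=w['obs'];print(o['t'],o['ee_pos'],o['width'],o['qpos'],o['ft_force']);M=R.from_rotvec(o['orientation']).as_matrix();print(M.round(3),np.degrees(np.arctan2(M[1,1],M[0,1])))
```

```text
2.1 [458.46986435  -0.65554526 250.69123174] 49.54595039986392 [-2.81305580e-02  1.37256000e-01  1.95793239e+00  1.26934207e-03
  1.04536959e+00  1.89698919e+00] [-0.13717785 -0.13744925 -0.70500211]
[[ 0.938 -0.348  0.001]
 [-0.348 -0.938  0.001]
 [ 0.001 -0.001 -1.   ]] -110.33765856845183
```

View pics/w1.png

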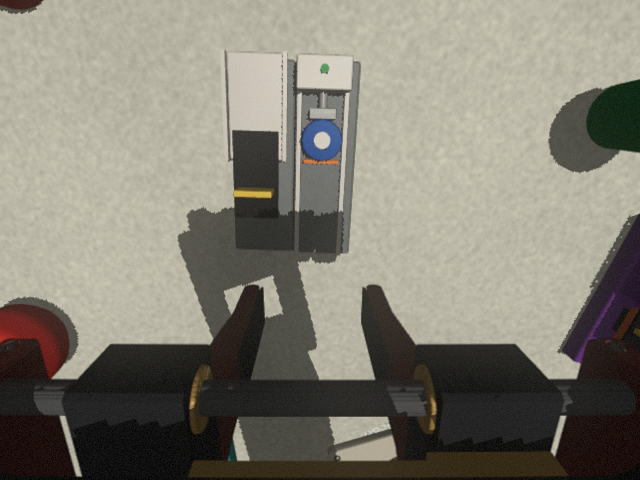

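Wrist view: tab at (253,194), puck (321,140), catch (321,162), chute open end at (320,252), white block at (257,90). I'll enlarge it for the fit.

Run:
```python
from h import *
c=load('w1')['color'][45:260,210:370]; c=np.clip(c.astype(float)*1.4,0,255).astype('uint8');cv2.imwrite('pics/c2.png',cv2.resize(c,None,fx=2.75,fy=2.75,interpolation=cv2.INTER_CUBIC))
```

```text
(no output)
```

View pics/c2.png

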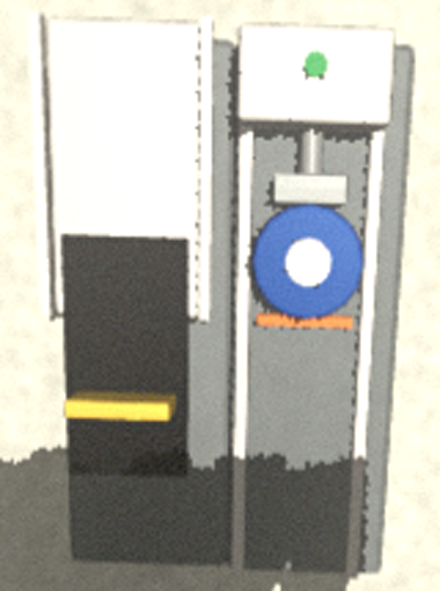

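Run:
```python
from h import *
b=load('w1'); f,Rw,c=cam(b); print('cam',c,'nadir',proj(b,[c[0],c[1],0]))
pts=[((308,262),(25,-30,54)),((238,567),(-100,-7.5,36)),((353,575),(-100,-52.5,36)),((37,15),(100,63.5,61)),((207,17),(100,4.5,61)),((55,318),(4,63.5,61)),((203,320),(4,4.5,61))]
I=[(210+(x+.5)/2.75-.5,45+(y+.5)/2.75-.5) for (x,y),_ in pts]
P=[pix(b,u,v,l[2]) for (u,v),(_,l) in zip(I,pts)]
q,e=fitpose([l[:2] for _,l in pts],P); q[2]=(q[2]+np.pi)%(2*np.pi)-np.pi; print(q,np.degrees(q[2]));print(e.round(1))
for cx,cy in((118,410),(118,400),(120,420)):
  p=pix(b,210+cx/2.75,45+cy/2.75,81.5); d=p[:2]-q[:2]; cc,s=np.cos(q[2]),np.sin(q[2]); print('tab local',cc*d[0]+s*d[1],-s*d[0]+cc*d[1], pix(b,210+cx/2.75,45+cy/2.75)[2])
print('depth puck',pix(b,*I[0])[2])
```

```text
cam [536.37486094 -30.30691131 412.01857641] nadir [312.58198847 131.27248594]
[ 5.14365969e+02  5.75181885e-01 -3.81302977e-01] -21.84705130862274
[[ 0.6 -0.8]
 [-4.2 -0.4]
 [-1.5  0.6]
 [ 2.1  2.1]
 [-0.1 -1.4]
 [ 2.6  3.9]
 [-0.6 -2.4]]
tab local -25.657609591416474 33.89504939110482 80.95502383504532
tab local -22.242883978031692 33.81365132536966 73.83388046148508
tab local -29.075645671330093 33.29365632154843 80.78422953821706
depth puck 53.98423562005456
```

Refined pose: origin (514, 1), yaw -22°. Tab top at local x ≈-26, y ≈34, as described. I'm descending in front of the tab with the tip at z≈67.

Call:
{"method": "servo_tool", "body": {"steps": [[[0.0019, 0.0044, -0.026], [0, 0, -0.4], 0.125], [[0.0019, 0.0044, -0.026], [0, 0, -0.4], 0.125], [[0.0019, 0.0044, -0.026], [0, 0, -0.4], 0.125], [[0.0019, 0.0044, -0.026], [0, 0, -0.4], 0.125], [[0.002, 0.0042, -0.026], [0, 0, 0], 0.125], [[0, 0, -0.026], [0, 0, 0], 0.125], [[0, 0, -0.027], [0, 0, 0], 0.125], [[0, 0, 0], [0, 0, 0], 0.125]]}}

```text
t: 2.82
ee_pos: [462.7, 17.1, 63.8]
orientation: [3.082, -0.6, -0.013]
ft_force: [-1.9, 0.6, -0.0]
width: 49.7
grasp_force: 0.0
```

Run:
```python
from h import *
a=grab('scene','s2');w=grab('wrist','w2')
c=a['color'][190:320,260:400];w=w['color'][40:440,120:560]
cv2.imwrite('pics/c3.png',np.hstack([cv2.resize(c,(400,371),interpolation=cv2.INTER_CUBIC),cv2.resize(w,(400,371))]))
```

```text
(no output)
```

View pics/c3.png

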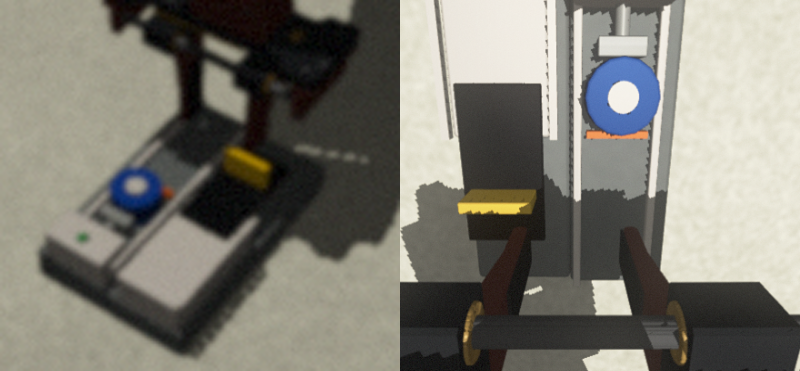

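The left finger stands in front of the tab above the plate, and the right finger is over the chute, well short of the puck. I need about 6 mm more in +y and 3 mm up, then I push.

Call:
{"method": "servo_tool", "body": {"steps": [[[0.001, 0.0027, 0.0015], [0, 0, 0], 0.125], [[0.001, 0.0027, 0.0015], [0, 0, 0], 0.125], [[0, 0, 0], [0, 0, 0], 0.125], [[0, 0, 0], [0, 0, 0], 0.125], [[0, 0, 0], [0, 0, 0], 0.125], [[0, 0, 0], [0, 0, 0], 0.125], [[0, 0, 0], [0, 0, 0], 0.125], [[0, 0, 0], [0, 0, 0], 0.125]]}}

```text
t: 3.58
ee_pos: [468.4, 23.3, 70.7]
orientation: [-3.084, 0.6, 0.0]
ft_force: [0.4, 0.6, 0.6]
width: 49.3
grasp_force: 0.0
```

```bash
cat > st.py <<'E'
from h import *
o=sensors.get_obs();M=R.from_rotvec(o['orientation']).as_matrix();t=np.radians(-22)
d=o['ee_pos'][:2]-[514,1];print(o['t'],o['ee_pos'].round(1),'local',(np.cos(t)*d[0]+np.sin(t)*d[1]).round(1),(-np.sin(t)*d[0]+np.cos(t)*d[1]).round(1),'F',o['ft_force'].round(1),o['width'].round(1),'yaw',np.degrees(np.arctan2(M[1,1],M[0,1])).round(1),M[:,2].round(3),M[2].round(3))
E
python3 st.py
```

```text
Traceback (most recent call last):
  File "st.py", line 3, in <module>
    d=o['ee_pos'][:2]-[514,1];print(o['t'],o['ee_pos'].round(1),'local',(np.cos(t)*d[0]+np.sin(t)*d[1]).round(1),(-np.sin(t)*d[0]+np.cos(t)*d[1]).round(1),'F',o['ft_force'].round(1),o['width'].round(1),'yaw',np.degrees(np.arctan2(M[1,1],M[0,1])).round(1),M[:,2].round(3),M[2].round(3))
                                                                                                                                                                                      ^^^^^^^^^^^^^^^^
AttributeError: 'float' object has no attribute 'round'
```

Call:
{"method": "servo_tool", "body": {"steps": [[[0.0076, -0.0052, -0.002], [0, 0, 0], 0.125], [[0.0083, -0.0034, 0], [0, 0, 0], 0.125], [[0.0083, -0.0034, 0], [0, 0, 0], 0.125], [[0.0083, -0.0034, 0], [0, 0, 0], 0.125], [[0.0083, -0.0034, 0], [0, 0, 0], 0.125], [[0.0083, -0.0034, 0], [0, 0, 0], 0.125], [[0.0083, -0.0034, 0], [0, 0, 0], 0.125], [[0, 0, 0], [0, 0, 0], 0.125]]}}

```text
t: 4.25
ee_pos: [528.3, -3.0, 68.9]
orientation: [-3.083, 0.601, -0.004]
ft_force: [-0.6, 0.7, 0.9]
width: 49.3
grasp_force: 0.0
```

Call:
{"method": "servo_tool", "body": {"steps": [[[0.0019, -0.0007, 0], [0, 0, 0], 0.125], [[0.0019, -0.0007, 0], [0, 0, 0], 0.125], [[0.0018, -0.0008, 0], [0, 0, 0], 0.125], [[0, 0, 0], [0, 0, 0], 0.125], [[0, 0, 0], [0, 0, 0], 0.125], [[0, 0, 0], [0, 0, 0], 0.125], [[0, 0, 0], [0, 0, 0], 0.125], [[0, 0, 0], [0, 0, 0], 0.125]]}}

```text
t: 4.92
ee_pos: [531.5, -4.5, 68.8]
orientation: [-3.084, 0.6, -0.0]
ft_force: [0.6, 0.5, -0.2]
width: 49.2
grasp_force: 0.0
```

```bash
sed -i "s/o\['width'\].round(1)/round(o['width'],1)/" st.py; python3 st.py
```

```text
4.9167 [531.5  -4.5  68.8] local 18.3 1.4 F [ 0.6  0.5 -0.2] 49.2 yaw -112.0 [ 0. -0. -1.] [ 0. -0. -1.]
```

Call:
{"method": "servo_tool", "body": {"steps": [[[0.0009, -0.0004, 0], [0, 0, 0], 0.125], [[0, 0, 0], [0, 0, 0], 0.125], [[0.0009, -0.0004, 0], [0, 0, 0], 0.125], [[0, 0, 0], [0, 0, 0], 0.125], [[0.0009, -0.0004, 0], [0, 0, 0], 0.125], [[0, 0, 0], [0, 0, 0], 0.125], [[0, 0, 0], [0, 0, 0], 0.125], [[0, 0, 0], [0, 0, 0], 0.125]]}}

```text
t: 5.58
ee_pos: [532.8, -5.3, 68.5]
orientation: [-3.084, 0.6, 0.004]
ft_force: [-4.8, 4.1, 4.8]
width: 49.7
grasp_force: 3.2
```

Run:
```python
from h import *
exec(open('st.py').read())
w=grab('wrist','w3')['color']
cv2.imwrite('pics/w3.png',np.clip(w[0:480].astype(float)*1.4,0,255).astype('uint8'))
```

```text
5.5833 [532.8  -5.3  68.5] local 19.8 1.2 F [-4.8  4.1  4.8] 49.7 yaw -112.0 [-0.003  0.001 -1.   ] [-0.003  0.    -1.   ]
```

View pics/w3.png

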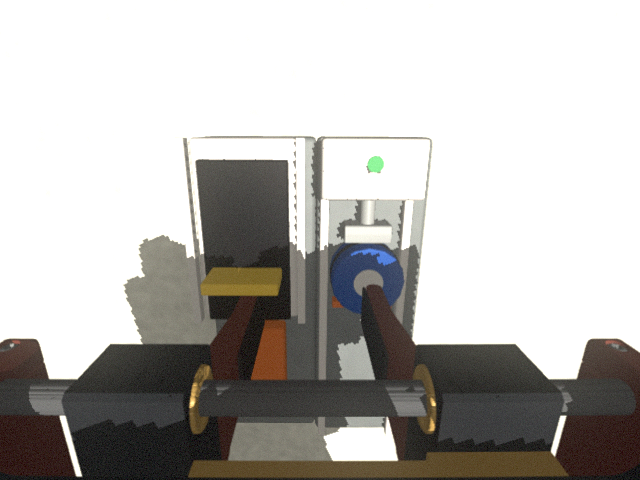

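The guard is at its stop (6 N, TCP local x 19.8 against the expected 20). The tab is back at (243,280), the orange key uncovered at (270,350), and the puck still seated at (367,278). Now I back off to above key and chute, tilting 3.5° so the chute finger is the lower one.

Call:
{"method": "servo_tool", "body": {"steps": [[[-0.0073, 0.003, 0], [0, 0, 0], 0.125], [[-0.0073, 0.003, 0], [0.64, -0.26, 0], 0.125], [[-0.0073, 0.003, 0], [0.65, -0.26, 0], 0.125], [[-0.0073, 0.003, 0], [0.65, -0.26, 0], 0.125], [[-0.0073, 0.003, 0], [0.65, -0.26, 0], 0.125], [[-0.0073, 0.003, 0], [0.65, -0.26, 0], 0.125], [[0, 0, -0.003], [0, 0, 0], 0.125], [[0, 0, -0.003], [0, 0, 0], 0.125]]}}

```text
t: 6.3
ee_pos: [490.1, 12.2, 62.7]
orientation: [-3.025, 0.589, -0.018]
ft_force: [-0.5, -1.0, 0.4]
width: 49.3
grasp_force: 0.0
```

Call:
{"method": "servo_tool", "body": {"steps": [[[0, 0, -0.003], [0, 0, 0], 0.125], [[0, 0, 0], [0, 0, 0], 0.125], [[0, 0, 0], [0, 0, 0], 0.125], [[0, 0, 0], [0, 0, 0], 0.125], [[0, 0, 0], [0, 0, 0], 0.125], [[0, 0, 0], [0, 0, 0], 0.125], [[0, 0, 0], [0, 0, 0], 0.125], [[0, 0, 0], [0, 0, 0], 0.125]]}}

```text
t: 6.97
ee_pos: [490.4, 12.3, 59.7]
orientation: [-3.025, 0.589, -0.018]
ft_force: [-0.2, 0.5, 0.4]
width: 49.8
grasp_force: 0.0
```

Run:
```python
from h import *
exec(open('st.py').read())
a=grab('scene','s3')['color'][190:320,260:400];w=grab('wrist','w4')['color'][100:480,130:530]
cv2.imwrite('pics/c5.png',np.hstack([cv2.resize(a,(400,371),interpolation=cv2.INTER_CUBIC),cv2.resize(w,(400,371))]))
```

```text
6.9667 [490.4  12.3  59.7] local -26.1 1.6 F [-0.2  0.5  0.4] 49.8 yaw -112.0 [ 0.023  0.057 -0.998] [-0.    -0.061 -0.998]
```

View pics/c5.png

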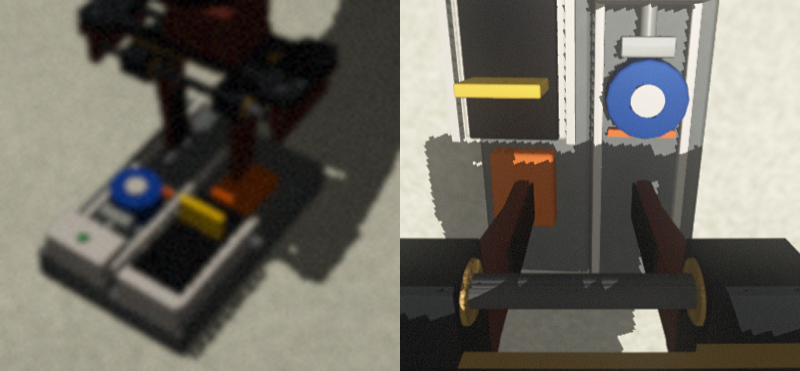

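The left finger is over the orange key and the right finger is centred in the chute ahead of the puck. Pressing down.

Call:
{"method": "servo_tool", "body": {"steps": [[[0, 0, -0.003], [0, 0, 0], 0.125], [[0, 0, -0.003], [0, 0, 0], 0.125], [[0, 0, -0.003], [0, 0, 0], 0.125], [[0, 0, -0.003], [0, 0, 0], 0.125], [[0, 0, -0.003], [0, 0, 0], 0.125], [[0, 0, -0.003], [0, 0, 0], 0.125], [[0, 0, 0], [0, 0, 0], 0.125], [[0, 0, 0], [0, 0, 0], 0.125]]}}

```text
t: 7.73
ee_pos: [490.0, 12.4, 41.4]
orientation: [-3.025, 0.589, -0.016]
ft_force: [-2.2, 0.5, 4.6]
width: 49.5
grasp_force: 3.6
```

Run:
```python
from h import *
exec(open('st.py').read())
a=grab('scene','s4')['color'][190:320,260:400];w=grab('wrist','w5')['color'][100:480,130:530]
cv2.imwrite('pics/c6.png',np.hstack([cv2.resize(a,(400,371),interpolation=cv2.INTER_CUBIC),cv2.resize(w,(400,371))]))
```

```text
7.7333 [490.   12.4  41.4] local -26.5 1.6 F [-2.2  0.5  4.6] 49.5 yaw -112.0 [ 0.022  0.057 -0.998] [-0.001 -0.061 -0.998]
```

View pics/c6.png

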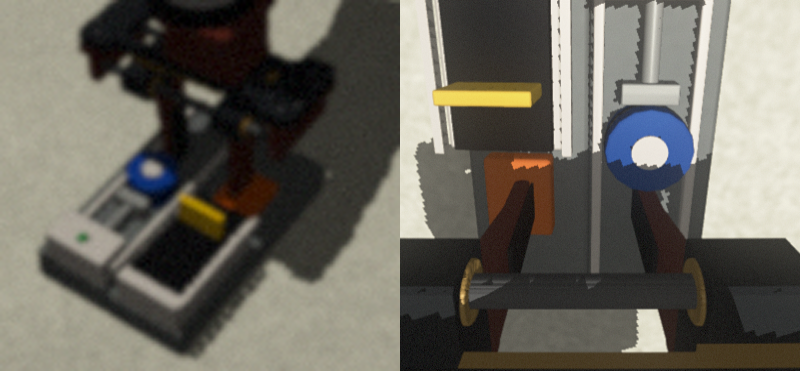

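The puck popped out and is stopped by the right finger with the plunger behind it (Fx ≈-2 N). I'll press the key a little further so it's right down.

Call:
{"method": "servo_tool", "body": {"steps": [[[0, 0, -0.0005], [0, 0, 0], 0.125], [[0, 0, -0.0005], [0, 0, 0], 0.125], [[0, 0, -0.0003], [0, 0, 0], 0.125], [[0, 0, 0], [0, 0, 0], 0.125], [[0, 0, 0], [0, 0, 0], 0.125], [[0, 0, 0], [0, 0, 0], 0.125], [[0, 0, 0], [0, 0, 0], 0.125], [[0, 0, 0], [0, 0, 0], 0.125]]}}

```text
t: 8.5
ee_pos: [490.1, 12.4, 40.6]
orientation: [-3.025, 0.589, -0.017]
ft_force: [-2.8, 0.5, 9.1]
width: 49.4
grasp_force: 5.4
```

Call:
{"method": "servo_tool", "body": {"steps": [[[0, 0, 0], [0, 0, 0], 0.125], [[0, 0, 0], [0, 0, 0], 0.125], [[0, 0, 0], [0, 0, 0], 0.125], [[0, 0, 0], [0, 0, 0], 0.125], [[0, 0, 0], [0, 0, 0], 0.125], [[0, 0, 0], [0, 0, 0], 0.125], [[0, 0, 0], [0, 0, 0], 0.125], [[0, 0, 0], [0, 0, 0], 0.125]]}}

```text
t: 9.17
ee_pos: [490.1, 12.4, 40.6]
orientation: [-3.025, 0.589, -0.017]
ft_force: [-1.3, 0.6, 8.6]
width: 49.2
grasp_force: 5.4
```

Run:
```python
from h import *
exec(open('st.py').read())
w=grab('wrist','w6');c=w['color']
b=c.astype(int);m=(b[...,0]>b[...,2]+50)&(b[...,0]>b[...,1]+30);m[:, :250]=0
ys,xs=np.nonzero(m);print(xs.min(),xs.max(),ys.min(),ys.max())
# heights on the puck top (blue, upper rows) : flatness
P=np.array([pix(w,x,y) for x,y in zip(xs[::15],ys[::15])]);T=P[P[:,2]>48]
A=np.c_[T[:,:2]-T[:,:2].mean(0),np.ones(len(T))];k=np.linalg.lstsq(A,T[:,2],rcond=None)[0];print('plane',k,len(T))
t=np.radians(-22);d=T[:,:2]-[514,1];lx=np.cos(t)*d[:,0]+np.sin(t)*d[:,1];ly=-np.sin(t)*d[:,0]+np.cos(t)*d[:,1];print('puck x',lx.min(),lx.max(),'y',ly.min(),ly.max())
```

```text
9.1667 [490.1  12.4  40.6] local -26.4 1.6 F [-1.3  0.6  8.6] 49.2 yaw -112.0 [ 0.022  0.057 -0.998] [-0.001 -0.061 -0.998]
335 423 213 279
plane [-1.41166213e-02 -2.20938446e-04  5.32635121e+01] 215
puck x -4.505131614518515 23.621243609908177 y -47.783480042769085 -9.89576518146723
```

The key is at its stop (8.6 N, above the 6 N spring load). The puck stands flat with its top at z≈53–54, about 21 mm out and held against the finger. Handing in.

```bash
python3 -c "
from workcell import close_job
print(close_job())"
```

```text
the job is handed in; nothing more can be done
None
```

I pushed the guard back to its stop and handed the job in at about 9 s, with one finger holding the key fully down and the other stopping the puck, which stands flat about 21 mm out of its seat.

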